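# Slide a specimen carrier under the bench magnifier

## Task

Take the loaded specimen carrier by its upright grip tab and slide its head in through the front opening of the low viewing stand on the glass plate, under the clear roof, then sideways behind the retaining post, so that the specimen lies directly beneath the magnifier. Leave the carrier lying flat on the stand's floor and pointing straight in, with the specimen still in its pocket. Do not tip or lose the specimen on the way, and leave the two other specimens and the jar where they stand.

Things in the scene. Friction and masses are not known exactly. Their poses are not given: they have to be found in the camera images.
- carrier: Loose carrier, 0.15 kg, flat on the bench: black upright grip tab (40 mm along x, 14 mm along y, 44 mm high; take it from above across y), neck 12 mm wide and 6 mm thick, square aluminium head 44 x 44 mm, 10 mm high at its rim, centred at x = +130 mm. Origin: centre of the tab's underside, level with the head's; x along the neck to the head, z up. Balances about 40 mm from the head's centre.
- pocket (a point): Centre of the 34 mm square pocket in the carrier's head, on the pocket's floor: 130 mm along x from the carrier's origin, 5 mm above its underside. Axes as the carrier's. With the head on the stand's floor the tab hangs free in front and the carrier does not tip.
- specimen: Black round mounted specimen, 30 mm diameter, 16 mm high, about 0.035 kg, standing loose in the carrier's pocket (2 mm play all round); it rises to 21 mm above the carrier's underside. Origin: centre of its underside.
- stand: Fixed viewing stand on the glass plate, opening roughly towards the robot. Origin: centre of its underside, x from the front opening to the back wall, z up. Floor top at z = 8 mm, x -51 to 41, y -47 to 47. Grey walls: inner faces of the sides at y = -41 and 41, of the back at x = 35. Clear roof over x -41 to 41, underside z = 53, top 58. A black magnifier, 34 mm round and tall, is fixed on top.
- lens (a point): Point on the stand's floor straight beneath the magnifier: stand x = 9, y = -15, z = 8 mm. Axes as the stand's. The pocket's centre belongs above this point; the head then has 4 mm of room to the back wall, the right wall and the post.
- post (a point): Foot of the steel retaining post, on the stand's floor just inside the opening at the right (stand x = -22, y = -34, z = 8 mm: its centre); 10 mm along x, 14 mm along y, floor to roof. The way in is the 68 mm gap between it and the left wall (middle: stand y = +7 mm). The head goes in there until it is past the post, then 22 mm to the right behind it; the neck stays left of the post.
- green_specimen_a: Bystander: loose green round specimen, 30 mm diameter, 19 mm high, on the bench right of the glass plate. Origin: centre of its underside.
- green_specimen_b: Bystander: loose green round specimen, 30 mm diameter, 15 mm high, on the bench right of the glass plate. Origin: centre of its underside.
- jar: Bystander: loose grey jar with black lid, 67 mm diameter, 80 mm high, on the bench at the left. Origin: centre of its underside.
Not all that is in view belongs to the job. Leave any brown or pink look-alike of the specimen alone.

How it is judged (in metres and radians):
At the end, for the whole second after the job is handed in: The pocket's centre is within 8 mm horizontally of the point beneath the magnifier; the carrier lies flat on the stand's floor (3 mm, 0.06 rad) and straight (0.14 rad of the stand's x); the specimen is upright in the pocket; all at rest (horizontal distance between pocket and lens below 0.008 m and z of pocket in the frame of lens between 0.002 and 0.008 m and angle between the x axis of carrier and the x axis of stand, either way round below 0.14 rad and angle between carrier's own z axis and vertical below 0.06 rad and horizontal distance between specimen and pocket below 0.005 m and z of specimen in the frame of pocket between -0.002 and 0.003 m and angle between specimen's own z axis and vertical below 0.1 rad and linear speed of each of carrier, specimen below 0.01 m/s); the robot touches nothing.
It fails at once if the specimen is tipped or leaves the carrier's pocket (distance between specimen and pocket above 0.012 m or angle between specimen's own z axis and vertical above 0.5 rad).
It fails at once if a bystander specimen or the jar is displaced by more than 30 mm or tipped (distance of any of green_specimen_a, green_specimen_b, jar from where it was at the start of the episode above 0.03 m or angle between any of green_specimen_a, green_specimen_b, jar's own z axis and vertical above 0.5 rad).
It also fails if it takes over 48 s, if anything falls off the work surface, if the arm or the gripper's body presses on something with over 40 N, if the wrist force passes 120 N, or if a joint passes its speed limit or range.

## Robot

A 6-joint arm with a two-finger parallel gripper is mounted at the origin on a cart in front of the work surface, level with it; the furniture and walls round the work are solid. World frame = base frame: x ahead of the robot, y to its left, z up, the work surface at z = 0. Lengths are in m, angles in degrees, forces in N, time in s.
With the tool pointing down it reaches from about 0.3 to 0.75 m from the base axis. Payload 8.5 kg.
Tool frame: the origin (TCP) lies midway between the tips of the shut fingers; the grasp point (between the pads) lies 19 mm behind it; z points along the fingers, y is the line along which they close (so a half turn about z gives the same grasp; the last joint's range is limited). The gripper opens to 85 mm and grips with 20 to 120 N. Pads are 22 mm wide; open, the fingers measure 114 mm over their backs; the gripper's body (76 mm by 85 mm) begins 54 mm behind the grasp point. The pads swing forward as they close: fully open they stand 13 mm farther back than shut.
Start: joints at [58.539, 21.807, 74.336, -0, 83.858, -12.336], TCP at [0.18, 0.52, 0.231] pointing down, gripper open.
Joint ranges: [-178.18, 178.18], [-50.72, 133.34], [12.68, 142.11], [-81.47, 261.47], [9.98, 163.14], [-165.26, 165.26]. Speed limits (degrees/s): [136.94, 136.94, 180, 180, 180, 180].

## Interface

Orientations are given as a 3x3 rotation matrix whose columns are the frame's x, y, z axes.
In Python, from rig import env, viewer, recognise, pinpoint gives the robot as it stands.
- The arm moves only by the tool move_arm, never from a script. Its argument "plan" is text: rows parted by semicolons, each of 7 numbers parted by spaces: the shift along the tool's x, y, z in m, then the turn, a rotation vector about the tool's x, y, z in rad, then the finger opening in m, from 0 to 0.0854. A call has 1 to 12 rows; each row shifts and turns the commanded pose from where the row before left it, along the tool's axes as they then stand; what a row does not reach is not made up. A row lasts 1/8 s, in which the tool goes at most 62.5 mm and 10.7 degrees, less where a joint would pass 70% of its speed; a pose out of reach is approached as far as the arm can. A call is refused whole if a number of a shift passes 0.0625 or a number of a turn 0.188, either way. A call with a gripper value outside its range is refused whole. The fingers move at their own pace and stop on an object; "grip_force" is the grip in N (left out, the last holds). Time passes only in rows, so rows that do not move let the fingers close. It gives the time, the measured TCP pose, the force, the opening and the grip force at its end, in the units of the state.
- env.observe(): the state, without advancing time (a new reading comes with each control period).
- viewer.get_image(name): name is "scene" or "top" or "wrist"; returns (picture, depth): 384x512x3 uint8, red, green, blue; 384x512 float32, m along the optical axis (not along the pixel's ray), 0 where there is no reading.
- viewer.calibration(name): a dict with "fx", "fy", "cx", "cy" (pixels), "R" (3x3) and "t" (3): a world point X has camera coordinates R X + t. Camera axes: x right, y down, z forward; pixel columns grow to the right and rows downward; lengths in m; the calibration is good to about 2 mm. A picture is of the moment at which its call begins: read the wrist's pose just before it. calibration takes no time and is no camera call; for the wrist camera it gives the pose at the moment of the call.
- env.close_job(): hands the job in; it is judged then, once.
Trained networks look in the newest picture that a camera, given by its name, has taken for a name from the list of things; names that differ only in an ending like _2 or _b are one class to them, and where a whole thing is asked for, a point or a joint stands for the part that bears it (a point fixed in the world has none). Each returns a list of dicts, best first, with "conf" (0 to 1); they miss things now and then, are a little off and sometimes report something else, mostly with a low value. They report only what shows in the picture. A call takes as long as a camera call. They do not tell look-alikes from the thing itself.
- recognise(camera, name): "extent" ([centre column, centre row, width, height] in pixels, round what is visible of it).
- pinpoint(camera, name): "pixel" ([column, row] in pixels: a listed point, or the origin of a listed thing).
The state is a dict: "time_s": time; "q": joint angles; "qvel": joint speeds; "joint_efforts": joint torques, N m; "position": TCP position; "tool_rot": TCP orientation; "ft_force": force on the tool from outside, world axes, zero at the start; "wrist_torque": the same for the moment, N m; "grip_width": finger opening in m; "gripper_force": force on a finger pad.
Only numpy, scipy, OpenCV 4.12 (cv2) and the standard library are available. Lean on these libraries where they do the work, as an engineer would, in place of code of your own. Each camera call takes 0.05 s, during which the arm holds its last target. There are 200 camera calls.

## Working session

There is one attempt and no reset: what is moved stays moved. The work goes in short steps, Python scripts to look and compute and a tool call to move; the robot and the scene stay as the last step left them, time stands still between calls to the robot, and variables do not carry over. Pictures are saved under pics/ and viewed, at most 10 in all, crops included, and the job is handed in when it is done.

Besides the shell and the picture viewer there is one more tool, called after "Emit:" as name(argument=value, ...) on one line, values as JSON. move_arm: Moves the arm, as the interface text tells. Its arguments: {"type":"object","properties":{"plan":{"type":"string"},"grip_force":{"type":"number"}},"required":["plan"]}

```bash
mkdir -p pics; ls; cat > h.py <<'E'
import numpy as np,cv2
from rig import env,viewer,recognise,pinpoint
def ray(c,px,z):
    k=viewer.calibration(c);R=np.array(k["R"]);t=np.array(k["t"])
    d=R.T@np.array([(px[0]-k["cx"])/k["fx"],(px[1]-k["cy"])/k["fy"],1]);o=-R.T@t
    return o+d*(z-o[2])/d[2]
def cloud(c,D):
    k=viewer.calibration(c);R=np.array(k["R"]);t=np.array(k["t"])
    v,u=np.mgrid[:384,:512]
    P=np.stack([(u-k["cx"])/k["fx"]*D,(v-k["cy"])/k["fy"]*D,D],-1)
    return (P-t)@R
E
python3 - <<'E'
from h import *
ims=[]
for c in("scene","top"):
    im,D=viewer.get_image(c); np.savez(f"pics/{c}0.npz",im=im,D=D); cv2.imwrite(f"pics/{c}0.png",im[...,::-1])
    for n in("carrier","pocket","specimen","stand","lens","post","green_specimen_a","jar"):
        for r in pinpoint(c,n)[:3]:
            z={"pocket":.005,"specimen":.005,"lens":.014,"post":.014,"stand":.006}.get(n,0)
            print(c,n,np.round(r["pixel"]),round(r["conf"],2),np.round(ray(c,r["pixel"],z),3))
print(env.observe()["time_s"])
E
```

```text
pics
scene carrier [266. 290.] 0.58 [ 0.479 -0.009  0.   ]
scene pocket [317. 274.] 0.86 [ 0.605 -0.039  0.005]
scene specimen [345. 299.] 0.59 [ 0.62  -0.125  0.005]
scene specimen [322. 315.] 0.55 [ 0.55  -0.13   0.005]
scene specimen [319. 277.] 0.49 [ 0.604 -0.048  0.005]
scene stand [269. 180.] 0.69 [0.686 0.296 0.006]
scene post [280. 186.] 0.61 [0.693 0.248 0.014]
scene green_specimen_a [328. 212.] 0.64 [0.758 0.108 0.   ]
scene green_specimen_a [317. 222.] 0.63 [0.709 0.094 0.   ]
scene jar [193. 153.] 0.63 [0.549 0.528 0.   ]
top carrier [363. 247.] 0.87 [ 0.486 -0.02   0.   ]
top pocket [373. 198.] 0.73 [ 0.608 -0.051  0.005]
top pocket [312. 159.] 0.34 [0.711 0.097 0.005]
top specimen [405. 190.] 0.53 [ 0.625 -0.132  0.005]
top specimen [374. 201.] 0.42 [ 0.6   -0.053  0.005]
top specimen [403. 218.] 0.42 [ 0.553 -0.121  0.005]
top stand [236. 172.] 0.9 [0.686 0.292 0.006]
top lens [236. 164.] 0.91 [0.703 0.291 0.014]
top post [249. 166.] 0.82 [0.696 0.258 0.014]
top green_specimen_a [239. 166.] 0.64 [0.702 0.284 0.   ]
top green_specimen_a [311. 158.] 0.61 [ 0.715  0.1   -0.   ]
top green_specimen_a [306. 139.] 0.57 [0.764 0.111 0.   ]
top jar [150. 225.] 0.88 [0.558 0.516 0.   ]
0.9
```

View pics/scene0.png

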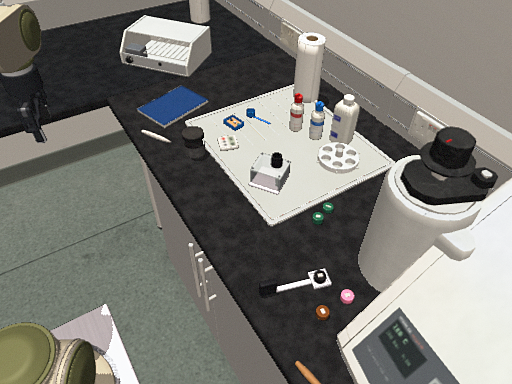

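View pics/top0.png

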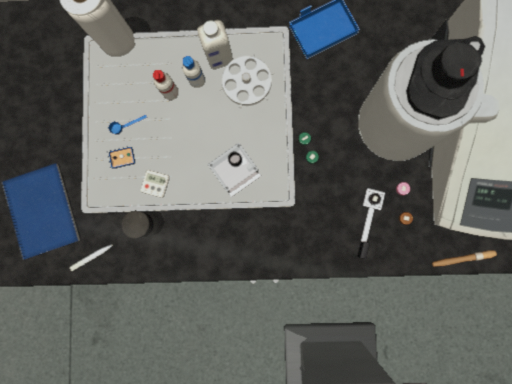

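The top view shows three specimen candidates. The black one at (374,199) sits in the aluminium head of the carrier, so it fits. The pink one at (403,188) and the brown one at (406,218) are look-alikes on the bare bench. The stand is at (236,168), with its opening towards the lower left. I'll confirm with a crop and fit the stand from depth.

```bash
python3 - <<'E'
from h import *
im=np.load("pics/top0.npz")["im"]
a=cv2.resize(im[175:265,340:420],None,fx=5,fy=5,interpolation=cv2.INTER_CUBIC)
b=cv2.resize(im[130:220,190:270],None,fx=5,fy=5,interpolation=cv2.INTER_CUBIC)
cv2.imwrite("pics/crop0.png",np.hstack([b,a])[...,::-1][:,:800])
s=env.observe();print(np.round(s["tool_rot"],3),s["grip_width"],s["ft_force"])
k=viewer.calibration("wrist");R=np.array(k["R"]);T=np.array(s["tool_rot"])
print("cam in tool",np.round(T.T@(-R.T@k["t"]-s["position"]),3),"\n",np.round(T.T@R.T,3),k["fx"])
D=np.load("pics/top0.npz")["D"];P=cloud("top",D)
w=P[130:220,190:270].reshape(-1,3)
print("plate z",np.median(P[100:115,215:225].reshape(-1,3),0), "bench",np.median(P[230:250,200:300].reshape(-1,3),0))
h,e=np.histogram(w[:,2],np.arange(-.01,.14,.004));print(dict(zip(np.round(e,3),h)))
for lo,hi in((.03,.066),(.045,.066),(.08,.2)):
    q=w[(w[:,2]>lo)&(w[:,2]<hi)]
    if len(q)>5: print(lo,len(q),q.mean(0).round(3),cv2.minAreaRect((q[:,:2]*1000).astype(np.float32)))
E
```

```text
[[-0.945  0.328  0.   ]
 [ 0.328  0.945  0.   ]
 [ 0.     0.    -1.   ]] 0.08558497520432772 [ 0.24935482  0.05639679 -0.69444051]
cam in tool [ 0.071  0.002 -0.143] 
 [[ 0.    -0.959 -0.283]
 [ 1.     0.     0.   ]
 [-0.    -0.283  0.959]] 345.82955755580525
plate z [0.85688655 0.33125843 0.00661996] bench [0.51238153 0.26206356 0.00056993]
{np.float64(-0.01): np.int64(0), np.float64(-0.006): np.int64(113), np.float64(-0.002): np.int64(681), np.float64(0.002): np.int64(1981), np.float64(0.006): np.int64(2593), np.float64(0.01): np.int64(349), np.float64(0.014): np.int64(166), np.float64(0.018): np.int64(18), np.float64(0.022): np.int64(0), np.float64(0.026): np.int64(1), np.float64(0.03): np.int64(1), np.float64(0.034): np.int64(1), np.float64(0.038): np.int64(3), np.float64(0.042): np.int64(1), np.float64(0.046): np.int64(0), np.float64(0.05): np.int64(2), np.float64(0.054): np.int64(2), np.float64(0.058): np.int64(112), np.float64(0.062): np.int64(730), np.float64(0.066): np.int64(279), np.float64(0.07): np.int64(8), np.float64(0.074): np.int64(11), np.float64(0.078): np.int64(8), np.float64(0.082): np.int64(9), np.float64(0.086): np.int64(23), np.float64(0.09): np.int64(10), np.float64(0.094): np.int64(26), np.float64(0.098): np.int64(31), np.float64(0.102): np.int64(2), np.float64(0.106): np.int64(0), np.float64(0.11): np.int64(0), np.float64(0.114): np.int64(0), np.float64(0.118): np.int64(0), np.float64(0.122): np.int64(0), np.float64(0.126): np.int64(0), np.float64(0.13): np.int64(0), np.float64(0.134): np.int64(0)}
0.03 852 [0.686 0.295 0.063] ((689.18994140625, 294.98431396484375), (82.56929779052734, 94.02252197265625), 33.63020324707031)
0.045 846 [0.686 0.295 0.064] ((689.0366821289062, 295.0517272949219), (82.56057739257812, 94.01216125488281), 33.37159729003906)
0.08 106 [0.703 0.287 0.093] ((703.0667724609375, 286.9878845214844), (32.60795974731445, 30.3252010345459), 81.2941665649414)
```

View pics/crop0.png

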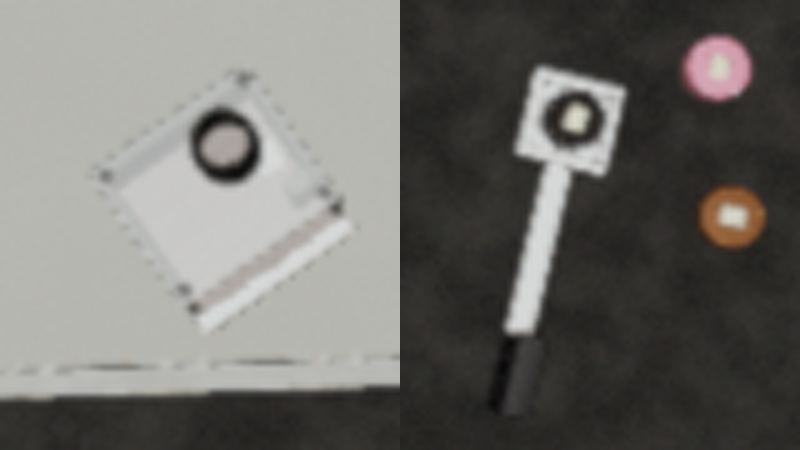

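The crop confirms that the black specimen sits in the carrier's pocket. In the crop, the pink and brown ones are off to the right at (718,68) and (732,217). The stand's roof fits as 82.6 × 94 mm at (0.689, 0.295) with yaw about 33.5°. The magnifier at (0.703, 0.287) is where it should be. I'll pass over the stand for a close look, then go to the carrier.

Emit:
move_arm(plan="-0.056 -0.0063 0 0 0 0 0.085;-0.056 -0.0063 0 0 0 0 0.085;-0.056 -0.0063 0 0 0 0 0.085;-0.056 -0.0063 0 0 0 0 0.085;-0.056 -0.0063 0 0 0 0 0.085;-0.056 -0.0063 0 0 0 0 0.085;-0.056 -0.0063 0 0 0 0 0.085;-0.056 -0.0063 0 0 0 0 0.085;-0.056 -0.0063 0 0 0 0 0.085;0 0 0 0 0 0 0.085;0 0 0 0 0 0 0.085")

```text
time_s: 2.28
position: [0.6374, 0.3012, 0.2311]
tool_rot: [[-0.945, 0.328, -0.001], [0.328, 0.945, 0.0], [0.001, -0.0, -1.0]]
ft_force: [-0.8, 0.0, 0.2]
grip_width: 0.0851
gripper_force: 0.0
```

```bash
python3 - <<'E'
from h import *
s=env.observe();print(np.round(s["position"],4),np.abs(s["qvel"]).max())
im,D=viewer.get_image("wrist");P=cloud("wrist",D);np.savez("pics/w1.npz",im=im,D=D,P=P)
cv2.imwrite("pics/w1.png",im[...,::-1])
for n,z in(("stand",.007),("lens",.015),("post",.015)):
    for r in pinpoint("wrist",n)[:2]: print(n,np.round(r["pixel"]),round(r["conf"],2),np.round(ray("wrist",r["pixel"],z),4))
w=P.reshape(-1,3);w=w[(abs(w[:,0]-.689)<.08)&(abs(w[:,1]-.295)<.08)]
q=w[(w[:,2]>.054)&(w[:,2]<.075)];print(len(q),np.median(q,0),cv2.minAreaRect((q[:,:2]*1000).astype(np.float32)))
q=w[(w[:,2]>.085)];print(len(q),q.mean(0))
q=w[(w[:,2]<.03)];h,e=np.histogram(q[:,2],np.arange(-.002,.03,.002));print(h)
E
```

```text
[0.6374 0.3012 0.2311] 1.2908328714048485
stand [266. 201.] 0.69 [0.6894 0.2956 0.007 ]
post [233. 214.] 0.78 [0.6893 0.2573 0.015 ]
6832 [0.68107899 0.30584372 0.06523709] ((688.7249145507812, 298.45086669921875), (82.60857391357422, 94.84137725830078), 33.77655029296875)
33443 [0.63161468 0.30749643 0.29257674]
[   0    0    0  710 7864 1203   31  121 1032  185   30   28   22   21
   31]
```

View pics/w1.png

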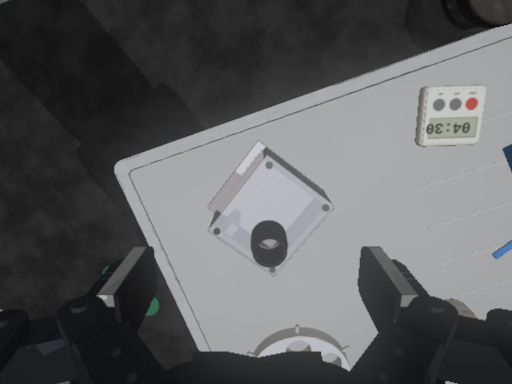

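The wrist view shows the stand from above: roof corners (264,150), (330,207), (272,270), (212,230), magnifier at (269,243), and the white front lip at the upper left. The wrist fit gives (0.689, 0.2985) and yaw 33.8°, which agrees with the top camera to within 3 mm. The plate is at z = 7 mm and the stand's floor at 15 mm. Next is the carrier.

Emit:
move_arm(plan="0.007 -0.059 0 0 0 0 0.085;0.007 -0.059 0 0 0 0 0.085;0.007 -0.059 0 0 0 0 0.085;0.007 -0.059 0 0 0 0 0.085;0.007 -0.059 0 0 0 0 0.085;0.007 -0.059 0 0 0 0 0.085;0 0 0 0 0 0 0.085;0 0 0 0 0 0 0.085")

```text
time_s: 3.48
position: [0.4821, -0.0191, 0.2318]
tool_rot: [[-0.945, 0.327, 0.001], [0.327, 0.945, 0.0], [-0.001, 0.0, -1.0]]
ft_force: [0.4, -0.4, -1.2]
grip_width: 0.0849
gripper_force: 0.0
```

```bash
python3 - <<'E'
from h import *
s=env.observe();print(np.round(s["position"],4),np.round(s["q"],1))
im,D=viewer.get_image("wrist");P=cloud("wrist",D);np.savez("pics/w2.npz",im=im,D=D,P=P)
cv2.imwrite("pics/w2.png",im[...,::-1])
for n,z in(("carrier",0),("pocket",.005),("specimen",.005)):
    for r in pinpoint("wrist",n)[:2]: print(n,np.round(r["pixel"]),round(r["conf"],2),np.round(ray("wrist",r["pixel"],z),4))
def near(x,y,r,lo,hi):
    m=(np.hypot(P[...,0]-x,P[...,1]-y)<r)&(P[...,2]>lo)&(P[...,2]<hi);q=P[m]
    print(len(q),np.median(q,0).round(4),cv2.minAreaRect((q[:,:2]*1000).astype(np.float32)))
near(.486,-.02,.05,.036,.06)   # tab top
near(.608,-.05,.035,.006,.03)  # head
near(.608,-.05,.03,.017,.03)  # specimen top
# bright (aluminium) pixels
g=im.min(2)>120; g&=(np.hypot(P[...,0]-.55,P[...,1]+.035)<.1); q=P[g]
v=np.linalg.svd(q[:,:2]-q[:,:2].mean(0))[2][0];print("axis yaw",np.degrees(np.arctan(v[1]/v[0])))
E
```

```text
[ 0.4821 -0.0191  0.2318] [-16.4  15.   84.6   0.   80.4 -87.3]
carrier [263. 149.] 0.72 [ 0.4798 -0.0088  0.    ]
pocket [267. 258.] 0.88 [ 0.6029 -0.0454  0.005 ]
specimen [268. 263.] 0.96 [ 0.6092 -0.0473  0.005 ]
specimen [215. 294.] 0.88 [ 0.6283 -0.121   0.005 ]
587 [ 0.4781 -0.0119  0.0444] ((479.3388977050781, -12.120410919189453), (13.987098693847656, 40.199440002441406), 73.61882781982422)
1214 [ 0.5986 -0.0464  0.0105] ((599.9132080078125, -47.557899475097656), (43.92693328857422, 52.90016555786133), 73.4582748413086)
514 [ 0.6026 -0.0486  0.0211] ((603.7415161132812, -48.884666442871094), (29.22089385986328, 29.62342071533203), 40.465606689453125)
axis yaw -1.4321239685497829
```

View pics/w2.png

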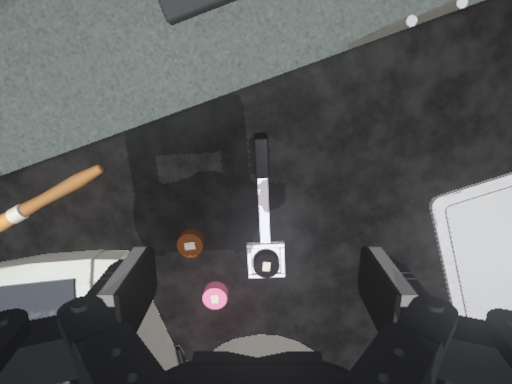

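The wrist view shows the carrier: tab at (262,155), head at (266,260) with the black specimen in it. Brown at (190,243) and pink at (215,295) stay clear of the fingers. The tab fits at 14.0 × 40.2 mm, centre (0.4793, -0.0121), yaw -16.4°, top at 44 mm. The predicted pocket lies within 1 mm of the measured specimen. I'll descend and grip.

Emit:
move_arm(plan="0.005 0.0057 0.05 0 0 -0.047 0.085;0 0 0.06 0 0 0 0.085;0 0 0.06 0 0 0 0.085;0 0 0.039 0 0 0 0.085;0 0 0.015 0 0 0 0.085;0 0 0 0 0 0 0.05;0 0 0 0 0 0 0.025;0 0 0 0 0 0 0.01;0 0 0 0 0 0 0.005;0 0 0 0 0 0 0.005;0 0 0 0 0 0 0.005", grip_force=90)

```text
time_s: 5.05
position: [0.4797, -0.0129, 0.0081]
tool_rot: [[-0.959, 0.283, 0.001], [0.283, 0.959, -0.0], [-0.002, 0.0, -1.0]]
ft_force: [-0.8, -0.3, 5.5]
grip_width: 0.013
gripper_force: 88.0
```

Emit:
move_arm(plan="0 0 -0.003 0 0 0 0.005;0 0 -0.008 0 0 0 0.005;0 0 -0.01 0 0 0 0.005;0 0 -0.007 0 0 0 0.005;0 0 -0.002 0 0 0 0.005;0 0 0 0 0 0 0.005")

```text
time_s: 5.8
position: [0.4792, -0.0127, 0.0374]
tool_rot: [[-0.959, 0.283, 0.0], [0.283, 0.959, -0.0], [-0.0, -0.0, -1.0]]
ft_force: [0.1, -0.6, -1.7]
grip_width: 0.0129
gripper_force: 87.5
```

```bash
cat >> h.py <<'E'
def grab(tag):
    s=env.observe();p=np.array(s["position"]);T=np.array(s["tool_rot"])
    im,D=viewer.get_image("wrist");P=cloud("wrist",D);np.savez(f"pics/{tag}.npz",im=im,D=D,P=P);cv2.imwrite(f"pics/{tag}.png",im[...,::-1])
    L=(P-p)@T;L=np.stack([-L[...,0],L[...,1],-L[...,2]],-1);L[D==0]=np.nan  # x forward, y as tool y (left), z up from TCP
    return s,im,D,P,L
E
python3 - <<'E'
from h import *
s,im,D,P,L=grab("w3");print(s["position"],s["grip_width"])
def st(n,m):
    q=P[m];print(n,len(q),np.median(q,0).round(4) if len(q) else "", np.median(L[m],0).round(4) if len(q) else "")
b=im.min(2)>110; z=P[...,2]
st("neck near",(abs(L[...,0]-.04)<.012)&(abs(L[...,1])<.004)&b)
st("neck far",(abs(L[...,0]-.09)<.012)&(abs(L[...,1])<.004)&b)
m=(abs(L[...,0]-.13)<.03)&(abs(L[...,1])<.03)&(z>.045);st("spec",m)
m=(abs(L[...,0]-.13)<.03)&(abs(L[...,1])<.03)&(z>.028)&(z<.045);st("head",m)
q=P[m]
if len(q)>20:print(cv2.minAreaRect((q[:,:2]*1000).astype(np.float32)))
for n in("pocket","specimen"):
    for r in pinpoint("wrist",n)[:1]:print(n,r["pixel"],r["conf"])
E
```

```text
[ 0.47923752 -0.01273277  0.03739431] 0.01293562501927505
neck near 33 [ 0.5284 -0.0273  0.0358] [ 0.0514  0.0001 -0.0016]
neck far 0  
spec 0  
head 0  
specimen [120.3, 369.2] 0.63
```

Emit:
move_arm(plan="0 0 0 0 0 -0.03 0.005;0 0 0 0 0 -0.06 0.005;0 0 0 0 0 -0.085 0.005;0 0 0 0 0 -0.085 0.005;0 0 0 0 0 -0.085 0.005;0 0 0 0 0 -0.085 0.005;0 0 0 0 0 -0.085 0.005;0 0 0 0 0 -0.085 0.005;0 0 0 0 0 -0.085 0.005;0 0 0 0 0 -0.085 0.005;0 0 0 0 0 -0.065 0.005;0 0 0 0 0 -0.04 0.005")

```text
time_s: 7.45
position: [0.4793, -0.0128, 0.0372]
tool_rot: [[-0.83, -0.557, -0.0], [-0.557, 0.83, -0.0], [0.0, 0.0, -1.0]]
ft_force: [-0.1, 0.5, -1.6]
grip_width: 0.0129
gripper_force: 87.5
```

Emit:
move_arm(plan="-0.0051 0.0059 0 0 0 0 0.005;-0.0103 0.0118 0 0 0 0 0.005;-0.0154 0.0177 0 0 0 0 0.005;-0.0167 0.0192 0 0 0 0 0.005;-0.0167 0.0192 0 0 0 0 0.005;-0.0167 0.0192 0 0 0 0 0.005;-0.0167 0.0192 0 0 0 0 0.005;-0.0154 0.0177 0 0 0 0 0.005;-0.0103 0.0118 0.002 0 0 0 0.005;-0.0051 0.0059 0.003 0 0 0 0.005;0 0 0.002 0 0 0 0.005;0 0 0 0 0 0 0.005")

```text
time_s: 8.95
position: [0.5041, 0.1808, 0.0301]
tool_rot: [[-0.832, -0.554, -0.001], [-0.554, 0.832, -0.0], [0.001, 0.0, -1.0]]
ft_force: [-0.1, -0.6, -2.0]
grip_width: 0.0131
gripper_force: 87.6
```

```bash
python3 - <<'E'
from h import *
s=env.observe();print(np.round(s["position"],4),np.round(s["tool_rot"],3)[:2,0],s["time_s"])
out=[]
for c in("scene","top"):
    im,D=viewer.get_image(c);P=cloud(c,D);np.savez(f"pics/{c}4.npz",im=im,D=D,P=P)
    for n in("pocket","specimen"):
        for r in pinpoint(c,n)[:1]:print(c,n,np.round(r["pixel"]),round(r["conf"],2),np.round(ray(c,r["pixel"],.0275),4))
    k=viewer.calibration(c);e=np.array(k["R"])@[.64,.25,.03]+k["t"];u,v=int(k["fx"]*e[0]/e[2]+k["cx"]),int(k["fy"]*e[1]/e[2]+k["cy"])
    out.append(cv2.resize(im[v-45:v+45,u-45:u+45],(400,400),interpolation=cv2.INTER_CUBIC))
    h0=s["position"];a=-np.array(s["tool_rot"])[:,0];head=np.array(h0)+.13*a
    m=(np.hypot(P[...,0]-head[0],P[...,1]-head[1])<.032)
    q=P[m];print("z hist",np.histogram(q[:,2],np.arange(0,.06,.004))[0])
    q=P[m&(P[...,2]>.022)];print(c,"head exp",head.round(4),len(q),q.mean(0).round(4),cv2.minAreaRect((q[:,:2]*1000).astype(np.float32)))
cv2.imwrite("pics/c4.png",np.hstack(out)[...,::-1])
E
```

```text
[0.5041 0.1808 0.0301] [-0.832 -0.554] 8.95
scene pocket [256. 191.] 0.52 [0.6156 0.258  0.0275]
scene specimen [256. 193.] 0.68 [0.6132 0.2526 0.0275]
z hist [ 0 57 15  0  0  5 27 63 20 15 46 22  0  0]
scene head exp [0.6123 0.2528 0.03  ] 198 [0.6089 0.2451 0.0349] ((607.9526977539062, 249.82334899902344), (52.16084289550781, 43.11545181274414), 32.971797943115234)
top pocket [250. 198.] 0.82 [0.614  0.2567 0.0275]
top specimen [401. 219.] 0.72 [ 0.5507 -0.1104  0.0275]
z hist [41 69 34  0  0  4 59 98 53 10 73 36  0  0]
top head exp [0.6123 0.2528 0.03  ] 333 [0.6112 0.2493 0.0344] ((609.4558715820312, 247.86643981933594), (52.73475646972656, 44.04281234741211), 34.00026321411133)
```

View pics/c4.png

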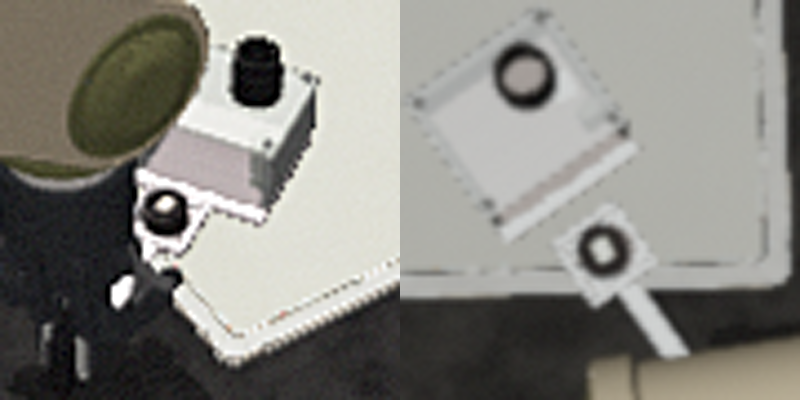

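The scene and top views show the head level in front of the opening with the specimen in its pocket. In the top crop, the head is at (603,250) and the post is at the right end of the opening. Both the lateral and height margins are good, so I'll slide it in.

Emit:
move_arm(plan="-0.004 0 0 0 0 0 0.005;-0.009 0 0 0 0 0 0.005;-0.012 0 0 0 0 0 0.005;-0.012 0 0 0 0 0 0.005;-0.012 0 0 0 0 0 0.005;-0.012 0 0 0 0 0 0.005;-0.012 0 0 0 0 0 0.005;-0.012 0 0 0 0 0 0.005;-0.008 0 0 0 0 0 0.005;-0.004 0 0 0 0 0 0.005;0 0 0 0 0 0 0.005")

```text
time_s: 10.62
position: [0.5849, 0.2351, 0.0302]
tool_rot: [[-0.832, -0.555, -0.0], [-0.555, 0.832, -0.0], [0.0, 0.0, -1.0]]
ft_force: [-0.6, -0.4, -2.4]
grip_width: 0.0126
gripper_force: 87.6
```

```bash
python3 - <<'E'
from h import *
s=env.observe();print(np.round(s["position"],4),np.round(s["ft_force"],1))
p=np.array(s["position"])[:2]-[.689,.2966];a=np.radians(33.7);print("stand xy head",p@[np.cos(a),np.sin(a)]+.13,p@[-np.sin(a),np.cos(a)])
out=[]
for c in("scene","top"):
    im,D=viewer.get_image(c)
    k=viewer.calibration(c);e=np.array(k["R"])@[.67,.28,.03]+k["t"];u,v=int(k["fx"]*e[0]/e[2]+k["cx"]),int(k["fy"]*e[1]/e[2]+k["cy"])
    out.append(cv2.resize(im[v-35:v+35,u-35:u+35],(400,400),interpolation=cv2.INTER_CUBIC))
cv2.imwrite("pics/c5.png",np.hstack(out)[...,::-1])
E
```

```text
[0.5849 0.2351 0.0302] [-0.6 -0.4 -2.4]
stand xy head 0.009267558603798354 0.006644790906757757
```

View pics/c5.png

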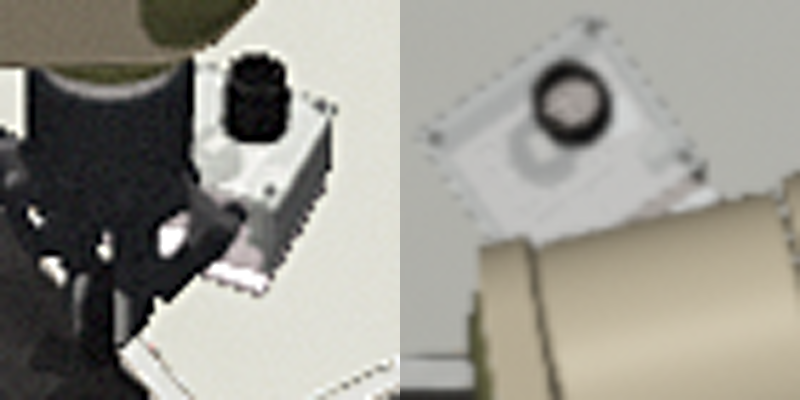

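The top crop shows the specimen ring through the roof at about (540,150), left of the magnifier and past the post, as intended. Now I'll go sideways.

Emit:
move_arm(plan="0 -0.003 0 0 0 0 0.005;0 -0.005 0 0 0 0 0.005;0 -0.006 0 0 0 0 0.005;0 -0.005 0 0 0 0 0.005;0 -0.0026 0 0 0 0 0.005;0 0 0 0 0 0 0.005")

```text
time_s: 11.48
position: [0.597, 0.217, 0.0303]
tool_rot: [[-0.832, -0.555, -0.0], [-0.555, 0.832, 0.0], [0.0, 0.0, -1.0]]
ft_force: [-0.2, -0.0, -1.3]
grip_width: 0.0131
gripper_force: 87.6
```

```bash
python3 - <<'E'
from h import *
s=env.observe();print(np.round(s["position"],4),np.round(s["ft_force"],1))
p=np.array(s["position"])[:2]-[.689,.2966];a=np.radians(33.7);print("stand xy head",p@[np.cos(a),np.sin(a)]+.13,p@[-np.sin(a),np.cos(a)])
out=[]
for c in("scene","top"):
    im,D=viewer.get_image(c);np.savez(f"pics/{c}6.npz",im=im,D=D)
    k=viewer.calibration(c);e=np.array(k["R"])@[.68,.28,.03]+k["t"];u,v=int(k["fx"]*e[0]/e[2]+k["cx"]),int(k["fy"]*e[1]/e[2]+k["cy"])
    print(c,u,v);out.append(cv2.resize(im[v-25:v+25,u-25:u+25],(400,400),interpolation=cv2.INTER_CUBIC))
cv2.imwrite("pics/c6.png",np.hstack(out)[...,::-1])
# expected pixels in top crop for edges of head: project head rim corners for nominal target
k=viewer.calibration("top")
for nm,o in(("top-cam stand",(.689,.295)),("avg",(.689,.2966))):
  for x,y in((9,-15),(31,7),(31,-37),(-13,7),(-13,-37)):
    X=np.array([o[0]+(x*np.cos(a)-y*np.sin(a))/1e3,o[1]+(x*np.sin(a)+y*np.cos(a))/1e3,.0325]);e=np.array(k["R"])@X+k["t"]
    print(nm,x,y,((np.array([k["fx"]*e[0]/e[2]+k["cx"],k["fy"]*e[1]/e[2]+k["cy"]])-[u-25,v-25])*8).round()+[400,0])
E
```

```text
[0.597  0.217  0.0303] [-0.2 -0.  -1.3]
stand xy head 0.009253165109457756 -0.015178137505294932
scene 270 177
top 240 172
top-cam stand 9 -15 [574. 123.]
top-cam stand 31 7 [476. 107.]
top-cam stand 31 -37 [591.  26.]
top-cam stand -13 7 [557. 220.]
top-cam stand -13 -37 [672. 138.]
avg 9 -15 [569. 123.]
avg 31 7 [471. 107.]
avg 31 -37 [586.  26.]
avg -13 7 [552. 220.]
avg -13 -37 [667. 139.]
```

View pics/c6.png

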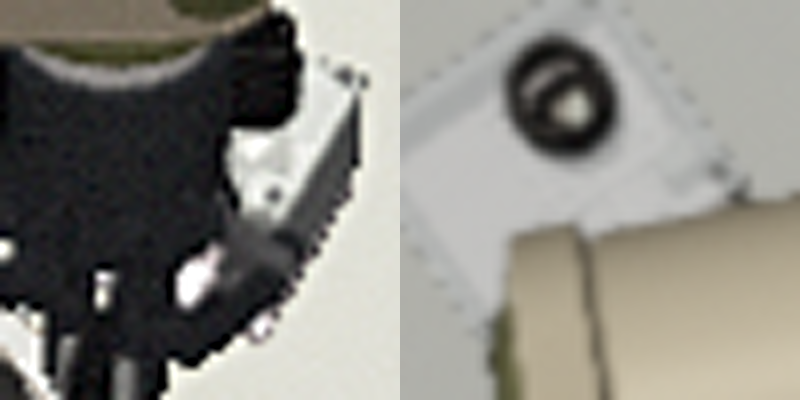

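The top crop now shows the pale specimen through the magnifier's ring at about (571,104), with the ring centred at (560,97). I'll check the parallax numerically.

```bash
python3 - <<'E'
from h import *
a=np.radians(33.7)
for nm,px,z in(("spec top",(236.4,160),.0435),("ring top of magnifier",(235,159.1),.1)):
    X=ray("top",px,z);
    for o in((.689,.295),(.689,.2966)):
        p=X[:2]-o;print(nm,X.round(4),o,"stand:",p@[np.cos(a),np.sin(a)],p@[-np.sin(a),np.cos(a)])
im=np.load("pics/top4.npz")["im"];X=ray("top",(250.5,197.5),.0435);print(X)
# label vs expected head at earlier pose
k=viewer.calibration("top")
for h in((.6123,.2528,.0435),(.7052,.2892,.0435)):
    e=np.array(k["R"])@h+k["t"];print("exp px",k["fx"]*e[0]/e[2]+k["cx"],k["fy"]*e[1]/e[2]+k["cy"])
print(-np.array(k["R"]).T@k["t"])
im=np.load("pics/top6.npz")["im"][150:170,226:248];print(im.min(2))
E
```

```text
spec top [0.7087 0.2874 0.0435] (0.689, 0.295) stand: 0.012182685512583787 -0.017287470028415935
spec top [0.7087 0.2874 0.0435] (0.689, 0.2966) stand: 0.011294934428666992 -0.0186185966238247
ring top of magnifier [0.7007 0.2858 0.1   ] (0.689, 0.295) stand: 0.004600704144412471 -0.014163654949289763
ring top of magnifier [0.7007 0.2858 0.1   ] (0.689, 0.2966) stand: 0.0037129530604956777 -0.015494781544698528
[0.61447208 0.25499086 0.0435    ]
exp px 251.4178652088664 198.35424439339766
exp px 235.69822702346872 161.43251971209727
[0.51069506 0.19416393 1.12991644]
[[165 169 174 179 179 176 167 155 154 156 163 169 176 185 182 175 177 179
  174 168 170 171]
 [158 174 179 179 170 157 135 105 104 115 141 164 181 189 185 177 173 177
  171 161 165 170]
 [176 178 177 166 138  98  65  49  47  54  79 122 159 180 187 185 179 174
  176 166 159 169]
 [178 175 164 136  81  45  19  14  19  30  36  54  86 140 181 191 183 174
  177 177 174 171]
 [174 164 144  94  43  14  22  35  48  52  50  31  37  81 143 181 187 177
  174 177 178 171]
 [167 153 111  54  20  28  59  79  80  84  74  41  29  59 103
[... 634 characters left out ...]
9 103  54  21  22  70 134 176
  192 195 193 190]
 [190 190 176 132  74  39  36  42  43  37  41  39  20  17  45 103 154 180
  191 190 190 192]
 [191 191 188 173 128  60  29  27  27  20  13  12  20  44  87 134 168 185
  191 190 189 193]
 [192 190 189 189 171 121  72  47  34  30  25  28  49  94 136 158 173 188
  191 192 193 190]
 [191 191 191 190 191 175 141 112  88  82  80  89 108 139 161 170 182 190
  194 192 189 186]
 [191 191 191 191 192 191 184 171 156 145 142 149 161 166 173 183 190 193
  191 187 183 183]
 [191 192 192 191 192 193 191 188 186 180 173 173 176 183 191 192 193 191
  189 187 188 184]
 [192 192 192 191 190 189 193 191 190 191 191 190 189 190 193 192 191 189
  190 190 190 185]]
```

Kinematics and camera agree to within 2–3 mm, against an 8 mm tolerance. I'll lower with a 1 mm shift to the left and watch the force.

Emit:
move_arm(plan="0 0.001 0.002 0 0 0 0.005;0 0 0.002 0 0 0 0.005;0 0 0.0012 0 0 0 0.005;0 0 0.0006 0 0 0 0.005;0 0 0 0 0 0 0.005")

```text
time_s: 12.2
position: [0.5963, 0.218, 0.0245]
tool_rot: [[-0.832, -0.555, -0.0], [-0.555, 0.832, -0.0], [0.0, 0.0, -1.0]]
ft_force: [-0.3, 0.4, -1.9]
grip_width: 0.0132
gripper_force: 87.6
```

Emit:
move_arm(plan="0 0 0.0004 0 0 0 0.005;0 0 0.0004 0 0 0 0.005;0 0 0.0003 0 0 0 0.005;0 0 0 0 0 0 0.005")

```text
time_s: 12.7
position: [0.5963, 0.218, 0.0234]
tool_rot: [[-0.832, -0.555, -0.0], [-0.555, 0.832, 0.0], [0.0, 0.0, -1.0]]
ft_force: [-0.2, 0.0, -2.0]
grip_width: 0.0131
gripper_force: 87.6
```

Emit:
move_arm(plan="0 0 0.0004 0 0 0 0.005;0 0 0.0004 0 0 0 0.005;0 0 0 0 0 0 0.005")

```text
time_s: 13.08
position: [0.5963, 0.218, 0.0226]
tool_rot: [[-0.832, -0.555, 0.0], [-0.555, 0.832, -0.0], [-0.0, -0.0, -1.0]]
ft_force: [-0.2, 0.7, -0.9]
grip_width: 0.0128
gripper_force: 87.6
```

Emit:
move_arm(plan="0 0 0.0004 0 0 0 0.005;0 0 0.0004 0 0 0 0.005;0 0 0 0 0 0 0.005")

```text
time_s: 13.45
position: [0.5964, 0.218, 0.0222]
tool_rot: [[-0.832, -0.555, 0.0], [-0.555, 0.832, 0.0], [-0.0, -0.0, -1.0]]
ft_force: [-2.2, -1.5, 1.5]
grip_width: 0.0131
gripper_force: 88.1
```

Contact at the expected height. I'll release slowly, then rise.

Emit:
move_arm(plan="0 0 -0.0003 0 0 0 0.012;0 0 0 0 0 0 0.018;0 0 0 0 0 0 0.022;0 0 0 0 0 0 0.03;0 0 0 0 0 0 0.04;0 0 0 0 0 0 0.04", grip_force=20)

```text
time_s: 14.2
position: [0.5963, 0.218, 0.0221]
tool_rot: [[-0.832, -0.555, 0.0], [-0.555, 0.832, 0.0], [-0.0, 0.0, -1.0]]
ft_force: [-0.2, 0.7, 0.1]
grip_width: 0.04
gripper_force: 0.0
```

Emit:
move_arm(plan="0 0 -0.01 0 0 0 0.04;0 0 -0.03 0 0 0 0.04;0 0 -0.05 0 0 0 0.04;0.02 0 -0.05 0 0 0 0.04;0.03 0 -0.03 0 0 0 0.04;0 0 0 0 0 0 0.04;0 0 0 0 0 0 0.04")

```text
time_s: 15.08
position: [0.5548, 0.1904, 0.1917]
tool_rot: [[-0.832, -0.555, -0.0], [-0.555, 0.832, 0.0], [0.0, 0.0, -1.0]]
ft_force: [1.0, 0.4, -0.9]
grip_width: 0.0397
gripper_force: 0.0
```

```bash
python3 - <<'E'
from h import *
s,im,D,P,L=grab("w7");print(np.round(s["position"],4))
print("tab top z hist region")
m=(np.hypot(P[...,0]-.5963,P[...,1]-.218)<.045)&(P[...,2]>.045)&(P[...,2]<.075);q=P[m]
print(len(q),np.median(q,0).round(4),cv2.minAreaRect((q[:,:2]*1000).astype(np.float32)))
for n in("pocket","specimen","carrier","lens"):
    for c in("wrist",):
        for r in pinpoint(c,n)[:2]:print(n,np.round(r["pixel"]),round(r["conf"],2),ray(c,r["pixel"],.02 if n!="carrier" else .015).round(4))
t,_=viewer.get_image("top")
cv2.imwrite("pics/c7.png",np.hstack([cv2.resize(im[60:324,100:400],(450,400)),cv2.resize(t[145:215,200:261],(348,400),interpolation=cv2.INTER_CUBIC)])[...,::-1])
E
```

```text
[0.5548 0.1904 0.1917]
tab top z hist region
742 [0.594  0.2168 0.0578] ((596.1568603515625, 218.32118225097656), (39.90540313720703, 13.275842666625977), 33.75311279296875)
```

View pics/c7.png

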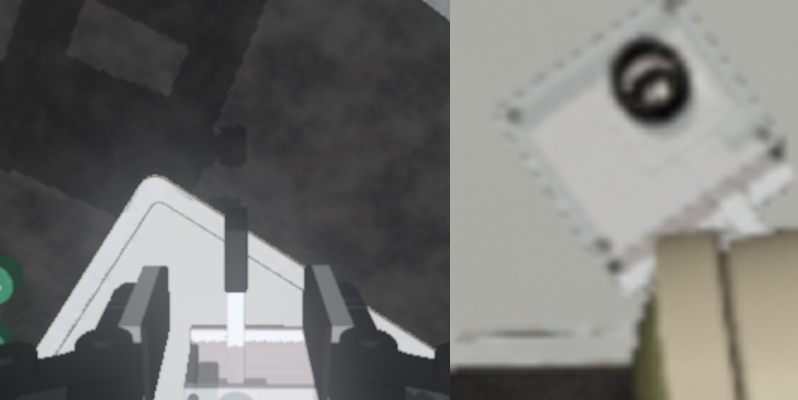

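The wrist crop shows the tab free at (236,250). The neck enters at (235,350), left of the post at (205,375), with the expected gap of about 6 mm. In the top crop the specimen shows through the magnifier ring at (652,88). The tab fit, (0.5962, 0.2183) with yaw 33.75°, puts the pocket about 1–3 mm from the lens point. I'm handing in.

```bash
python3 -c "
from rig import env
print(env.close_job())"
```

```text
the job is handed in; nothing more can be done
None
```

I handed the job in: the carrier is behind the retaining post and level with the stand, its pocket an estimated 1–3 mm from the point beneath the magnifier (8 mm allowed). The specimen still shows under the magnifier and the gripper is clear; no verdict was returned.

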